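# Unload the clamshell board tester and close its lid

### The job

The circuit board in the clamshell test fixture has passed its test. Swing the fixture's lid up by its bar handle and back past upright until it stays open by itself, lift the board out and lay it down, not dropped, flat across both foam strips of the tray in the free part beside the board already there. Then lower the lid gently, without letting it fall, and press it fully home past its spring catch so that the probe pins stay covered; leave the other board and the things lying around where they are.

Things in the scene. Friction and masses are not known exactly. Their poses are not given: they have to be found in the camera images.
- test_fixture: Grey clamshell board tester fixed to the bench, 136 deep (x) x 170 wide (y) x 75 mm high when shut. Origin: centre of its underside; z up, -x is the front, towards the robot, where the lid's bar handle stands out. An open-topped box under a clear hinged lid: 6 mm rim walls, tops at z = 66 mm; inside them a flat probe plate at z = 30 mm with thin brass probe pins.
- nest (a point): Middle of the fixture's board nest, 50 mm above the bench; axes as the fixture's. Here the board lies at the start, long side along x, on 4 pillars 20 mm tall, between 8 thin steel posts 2 mm clear of it (tops 9 mm above its underside): 2 beyond each end, 1 near each end of each long side. The middle 50 mm of its long sides are free: 20 mm of depth below, 50 mm beside.
- lid (a joint): Lid angle, rad: 0 fully shut, pi/2 upright, 1.88 leaning back on its stop. Hinged at the fixture's back. 0.32 kg: clear panel in an aluminium frame, 136 x 170 x 8 mm, four black pins 14 mm long on its inner face. Slight hinge friction: it stays put within about 0.13 rad of its balance point, 1.58 rad; farther back it sinks to its stop and stays open, farther forward it falls shut.
- lid_catch (a point): Spring catch at the middle of the lid's front edge, under it; 121 mm from the hinge. About 5 N upward at the bar pulls the lid out of it. A lid that is only lowered rests on it about 0.07 rad ajar (12 mm at the bar) and takes about 2 to 3 N more downward at the bar to snap fully shut.
- lid_bar (a point): Middle of the lid's bar handle: round steel bar, 12 mm thick, parallel to the hinge, free over 104 mm between two brackets, its axis 40 mm beyond the lid's free edge (34 mm open gap between bar and edge), 176 mm from the hinge axis, 71 mm above the bench when shut. Axes turn with the lid; x points from bar to hinge, y along the bar.
- lid_hinge (a point): Middle of the lid's hinge axis, at the fixture's back, 68 mm behind its centre and 71 mm above the bench. Axes turn with the lid: x points from bar to hinge, y along the hinge.
- board_center (a point): Centre of the board to be taken out: green circuit board 55 x 85 mm, laminate 2 mm thick (this point is half-way up it), parts up to 7 mm tall on top, pin ends 2 mm below. Its x axis is along the 55 mm side, y along the 85 mm side, z up. 40 g.
- board: The same board; this origin lies 3 mm below point board_center, axes the same.
- board_tray: Fixed black tray for tested boards, 190 (x) x 120 (y) mm, rim 40 mm high, deck inside it at 32 mm; origin: centre of its underside, z up. Two grey foam strips, 20 mm wide, 180 mm long, run along x at y = +30 and -30 mm, tops at z = 50 mm; boards lie across both, long side along y. One lies at the far (+x) end. Beside and between the strips it is free down to the deck.
- tray_free (a point): Middle of the tray's free part: between the two strips, level with their tops, 30 mm in front (-x) of the tray's centre. Axes as the tray's.
- tested_center (a point): Centre of the red board already lying in the tray, 50 x 80 mm, laminate 2 mm thick; x along the 50 mm side.
- pliers: Pliers with red grips, 148 x 52 x 13 mm, lying on the bench in front of the work; origin: centre of the underside.
- screwdriver: Screwdriver with blue handle, 152 x 26 x 23 mm, lying on the bench; origin: centre of the underside.
- tip_cleaner: Round cup of brass wool, 68 mm across, 56 mm high, behind the tray; origin: centre of the underside.
- tape_roll: Roll of tape lying flat, 60 mm across, 16 mm high, behind the fixture; origin: centre of the underside.

How it is judged:
By the outcome, as a careful person would: the job done as asked, in the order asked, and still so for the second after the job is handed in, with the robot touching nothing.
It also fails if it takes over 72 s, if anything falls off the work surface, if the arm or the gripper's body presses on something with over 40 N, if the wrist force passes 120 N, or if a joint passes its speed limit or range.

### The arm

A 6-joint arm with a two-finger parallel gripper is mounted at the origin on a cart in front of the work surface, level with it; the furniture and walls round the work are solid. World frame = base frame: x ahead of the robot, y to its left, z up, the work surface at z = 0. Lengths are in mm, angles in degrees, forces in N, time in s.
With the tool pointing down it reaches from about 350 to 850 mm from the base axis. Payload 8.1 kg.
Tool frame: the origin (TCP) lies midway between the tips of the shut fingers; the grasp point (between the pads) lies 19 mm behind it; z points along the fingers, y is the line along which they close (so a half turn about z gives the same grasp; the last joint's range is limited). The gripper opens to 85 mm and grips with 20 to 120 N. Pads are 22 mm wide; open, the fingers measure 114 mm over their backs; the gripper's body (76 mm by 85 mm) begins 54 mm behind the grasp point. The pads swing forward as they close: fully open they stand 13 mm farther back than shut.
Start: joints at [-68.835, 7.471, 85.268, -0, 87.261, -4.893], TCP at [263.589, -539.004, 207.892] pointing down, gripper open.
Joint ranges: [-169.43, 169.43], [-51.17, 129.36], [1.28, 143.12], [-76.62, 256.62], [0, 156.53], [-152.29, 152.29]. Speed limits (degrees/s): [136.94, 136.94, 159.86, 180, 180, 180].

### API

Orientations are given as [roll, pitch, yaw] about the fixed x, y, z axes, in that order (R = Rz(yaw) Ry(pitch) Rx(roll)).
In Python, from bench import r gives the robot as it stands. The module is installed in compiled form; this text tells all that it offers.
- The arm moves only by the tool jog_arm, never from a script. Its argument "rows" is a list of rows, each a list of 2 entries, a list of its own where there are three numbers: the shift along the tool's x, y, z in mm, then the turn, a rotation vector about the tool's x, y, z in rad. A call has 1 to 10 rows; each row is the pose to reach, as a shift and turn from the pose commanded when the call began, along the tool's axes at that moment; what a row does not reach only later rows make up. A row lasts 1/10 s, in which the tool goes at most 50 mm and 8.59 degrees, less where a joint would pass 70% of its speed; a pose out of reach is approached as far as the arm can. A call with a gripper value outside its range is refused whole. "grip" is the finger opening in mm, from 0 to 85.4, set as the call begins (left out, the last holds). The fingers move at their own pace and stop on an object; "force" is the grip in N (left out, the last holds). Time passes only in rows, so rows that repeat a pose let the fingers close. It gives the time, the measured TCP pose, the force, the opening and the grip force at its end, in the units of the state.
- r.sense(): the state, without advancing time (a new reading comes with each control period).
- r.snapshot(name): name is "side" or "top"; returns (picture, depth): 384x512x3 uint8, blue, green, red; 384x512 float32, mm along the optical axis (not along the pixel's ray), 0 where there is no reading.
- r.camera_params(name): a dict with "fx", "fy", "cx", "cy" (pixels), "dist_coeffs" ([k1, k2, p1, p2, k3] as OpenCV has them; the pictures are not rectified), "pose" (4x4, takes a point from camera to world coordinates). Camera axes: x right, y down, z forward; pixel columns grow to the right and rows downward; lengths in mm; the calibration is good to about 2 mm. A picture is of the moment at which its call begins. camera_params takes no time and is no camera call.
- r.hand_in(): hands the job in; it is judged then, once.
The state is a dict: "time": time; "joint_pos": joint angles; "qd": joint speeds; "joint_efforts": joint torques, N m; "tool_pos": TCP position; "tcp_rot": TCP orientation; "ft_force": force on the tool from outside, world axes, zero at the start; "wrist_torque": the same for the moment, N m; "finger_gap": finger opening in mm; "grip_force": force on a finger pad.
Only numpy, scipy, OpenCV 4.12 (cv2) and the standard library are available. Lean on these libraries where they do the work, as an engineer would, in place of code of your own. Each camera call takes 0.05 s, during which the arm holds its last target. There are 200 camera calls.

## Working session

There is one attempt and no reset: what is moved stays moved. The work goes in short steps, Python scripts to look and compute and a tool call to move; the robot and the scene stay as the last step left them, time stands still between calls to the robot, and variables do not carry over. Pictures are saved under pics/ and viewed, at most 13 in all, crops included, and the job is handed in when it is done.

Besides the shell and the picture viewer there is one more tool, called by a JSON object that holds its "op" and its "data", one argument or row to a line. jog_arm: Moves the arm, as the interface text tells. Its arguments: {"type":"object","properties":{"rows":{"type":"array"},"grip":{"type":"number"},"force":{"type":"number"}},"required":["rows"]}

```bash
mkdir -p pics
cat > h.py <<'E'
import numpy as np, cv2
from bench import r
from scipy.spatial.transform import Rotation as R
def snap(n,f):
    im,d=r.snapshot(n); cv2.imwrite('pics/%s.png'%f,im); np.save('pics/%s.npy'%f,d); return im,d
def px(n,f,pts,win=1):
    c=r.camera_params(n); d=np.load('pics/%s.npy'%f); K=np.array([[c['fx'],0,c['cx']],[0,c['fy'],c['cy']],[0,0,1]])
    out=[]
    for u,v in pts:
        z=d[int(v)-win:int(v)+win+1,int(u)-win:int(u)+win+1]; z=np.median(z[z>0]) if (z>0).any() else 0
        q=cv2.undistortPoints(np.array([[[u,v]]],float),K,np.array(c['dist_coeffs']))[0,0]
        P=np.array(c['pose'])@np.array([q[0]*z,q[1]*z,z,1]); out.append(P[:3].round(1))
    return out
def pxz(n,pts,h):
    c=r.camera_params(n); K=np.array([[c['fx'],0,c['cx']],[0,c['fy'],c['cy']],[0,0,1]]); T=np.array(c['pose']); out=[]
    for u,v in pts:
        q=cv2.undistortPoints(np.array([[[u,v]]],float),K,np.array(c['dist_coeffs']))[0,0]
        w=T[:3,:3]@np.array([q[0],q[1],1]); out.append((T[:3,3]+w*(h-T[2,3])/w[2]).round(1))
    return out
E
python3 - <<'E'
from h import *
for n in('top','side'):
    im,d=snap(n,n+'0'); print(n,np.array(r.camera_params(n)['pose']).round(2).tolist(),r.camera_params(n)['fx'])
a=cv2.imread('pics/top0.png');cv2.imwrite('pics/top0b.png',cv2.resize(a,(800,600),interpolation=cv2.INTER_CUBIC))
print(r.sense())
E
```

```text
top [[-0.07, -0.98, 0.2, 333.89], [-1.0, 0.07, -0.01, -171.08], [0.0, -0.2, -0.98, 1123.73], [0.0, 0.0, 0.0, 1.0]] 434.1199956041287
side [[-1.0, -0.01, -0.02, 552.23], [0.01, 0.57, -0.82, 514.07], [0.02, -0.82, -0.57, 557.14], [0.0, 0.0, 0.0, 1.0]] 347.1107134654615
{'time': 0.1, 'joint_pos': array([-6.88349958e+01,  7.51210576e+00,  8.53233144e+01,  6.05395285e-04,
        8.72612482e+01, -4.89285231e+00]), 'qd': array([ 0.02880878,  0.00200253, -0.21855809,  0.05209244,  0.0541714 ,
        0.03312778]), 'joint_efforts': array([ 1.14591126e-03, -5.70950246e+01, -5.01942515e+01, -1.41330361e-04,
        8.14178435e-03, -7.45347643e-05]), 'tool_pos': array([ 263.39921266, -538.4979178 ,  206.93291736]), 'tcp_rot': array([-1.79903735e+02, -8.84754693e-03,  2.60578197e+01]), 'ft_force': array([ 0.22580088,  0.42468136, -0.6692687 ]), 'wrist_torque': array([-0.01458313,  0.00978403,  0.01189396]), 'grip_force': 0.0, 'finger_gap': 85.2162880101831}
```

View pics/top0b.png

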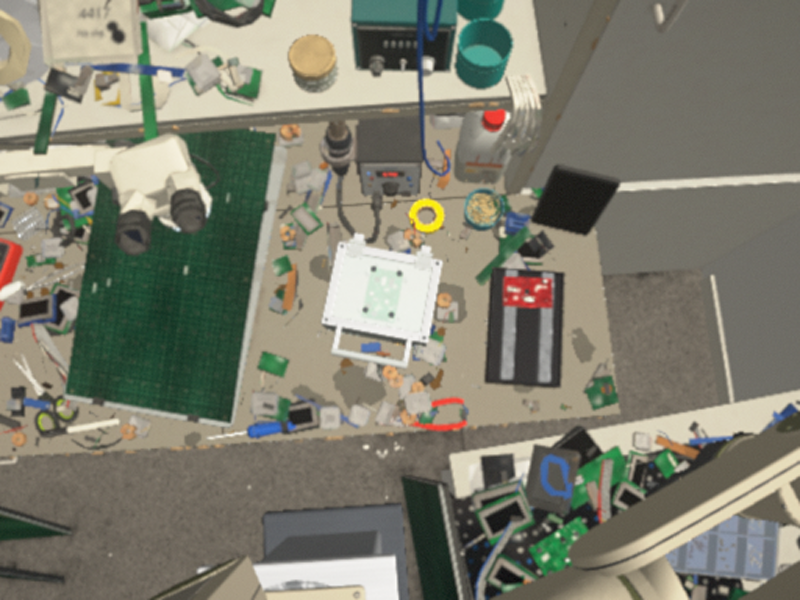

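View pics/side0.png

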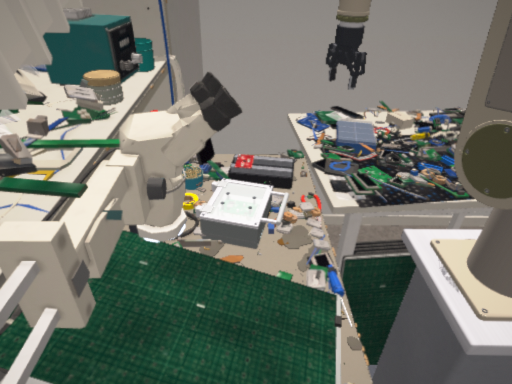

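The top view (800x600) shows the fixture at about (383,293), its bar at (335,352)–(408,362), and the tray at about (525,326) with the red board at its far end. The pliers are at (440,413) and the screwdriver at (265,430). Next I'll enlarge a crop for accuracy.

Run:
```python
from h import *
a=cv2.imread('pics/top0.png')[145:255,200:365];b=cv2.resize(a,None,fx=4.8,fy=4.8,interpolation=cv2.INTER_CUBIC);cv2.imwrite('pics/c0.png',b);print(b.shape)
```

```text
(528, 792, 3)
```

View pics/c0.png

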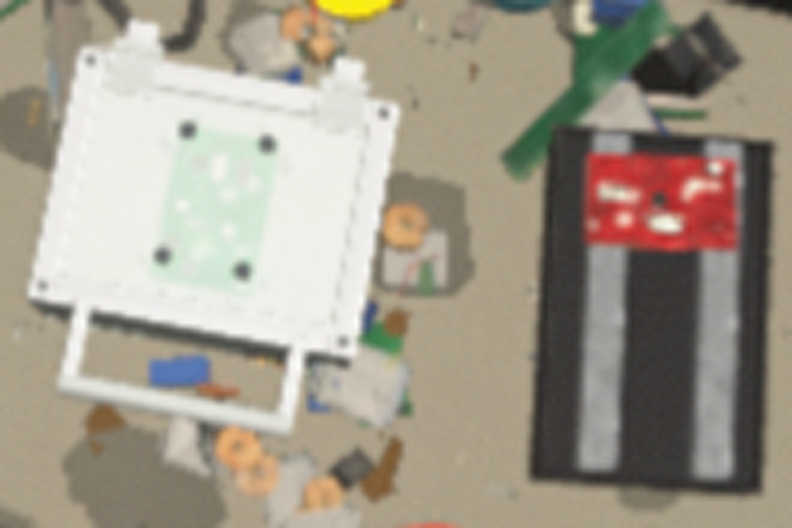

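The crop shows the lid's corners at (83,50), (398,105), (352,353) and (32,298). The bar ends are at (68,385) and (288,424), and the tray's corners at (558,128), (773,143), (760,492) and (530,478). The board under the lid spans about (183,130)–(240,285).

Run:
```python
from h import *
def C(l): return [(200+(u+.5)/4.8-.5,145+(v+.5)/4.8-.5) for u,v in l]
def show(n,l,h):
    p=np.array(pxz('top',C(l),h)); print(n,p[:,:2].tolist(),'mean',p.mean(0),'depth',px('top','top0',C(l),0)); return p
p=show('lid',[(83,50),(398,105),(352,353),(32,298)],75)
for a,b in((0,1),(3,2),(0,3),(1,2)): e=p[a]-p[b]; print(np.linalg.norm(e), np.degrees(np.arctan2(e[1],e[0])))
p=show('bar',[(68,385),(288,424),(178,404)],75); e=p[0]-p[1]; print(np.linalg.norm(e), np.degrees(np.arctan2(e[1],e[0])))
p=show('tray',[(558,128),(773,143),(760,492),(530,478)],40)
for a,b in((0,1),(3,2),(0,3),(1,2)): e=p[a]-p[b]; print(np.linalg.norm(e), np.degrees(np.arctan2(e[1],e[0])))
show('strips',[(580,470),(617,472),(697,475),(735,477)],50)
show('red',[(590,155),(738,160),(735,248),(588,243)],53)
show('board',[(182,130),(272,135),(245,285),(155,278)],52)
```

```text
lid [[649.2, -107.3], [607.3, -269.1], [479.4, -234.3], [519.7, -73.7]] mean [ 563.9 -171.1   75. ] depth [array([ 670.3, -103. ,    4.8]), array([ 626.3, -275.9,    2.2]), array([ 479.8, -234.5,   71.9]), array([520. , -73.6,  73.2])]
167.13721907462747 75.48152220585303
165.5791351589928 75.91340138507366
133.7879292014044 -14.545202741174345
132.549801961376 -15.220998279934632
bar [[473.7, -89.5], [445.8, -199.1], [460.0, -144.5]] mean [ 459.83333333 -144.36666667   75.        ] depth [array([473.3, -89.7,  77.8]), array([ 445.7, -199.1,   75.4]), array([ 459.7, -144.5,   77.3])]
113.0954022053947 75.71801161174507
tray [[597.5, -357.2], [580.8, -472.7], [395.2, -443.0], [411.9, -323.4]] mean [ 496.35  -399.075   40.   ] depth [array([ 597.5, -357.2,   39.8]), array([ 581.1, -473. ,   38.8]), array([ 395.8, -445.6,   29.4]), array([ 414. , -327.5,   10.6])]
116.70107111762086 81.77269210251136
120.7602997677631 82.05106416315179
188.65259075878075 -10.321145286697265
187.96129920810822 -9.091480917197556
strips [[413.3, -348.2], [410.8, -367.3], [406.0, -408.6], [403.3, -428.3]] mean [ 408.35 -388.1    50.  ] depth [array([ 413.4, -348.5,   48.5]), array([ 411. , -367.7,   47.5]), array([ 406. , -408.8,   49.3]), array([ 404.5, -432.4,   32.8])]
red [[578.4, -370.4], [570.0, -449.1], [522.8, -441.7], [531.2, -364.3]] mean [ 550.6   -406.375   53.   ] depth [array([ 583.3, -374.4,   31.5]), array([ 570.6, -449.9,   50. ]), array([ 522.7, -441.6,   53.3]), array([ 531.7, -364.7,   50.4])]
board [[608.1, -155.8], [601.8, -203.2], [522.4, -183.0], [529.6, -136.4]] mean [ 565.475 -169.6     52.   ] depth [array([ 602.4, -156.1,   74.1]), array([ 596.8, -202.6,   72.3]), array([ 520. , -182.8,   65.9]), array([ 526.2, -137. ,   70.7])]
```

```bash
cat >> h.py <<'E'
def go(x,y,z,yaw):
    s=r.sense(); R0=R.from_euler('xyz',s['tcp_rot'],degrees=True); R1=R.from_euler('xyz',[180,0,yaw],degrees=True)
    print(s['time'],s['tool_pos'].round(1),s['tcp_rot'].round(1),'shift',R0.inv().apply(np.array([x,y,z])-s['tool_pos']).round(1),'turn',(R0.inv()*R1).as_rotvec().round(3))
E
python3 -c "
from h import *
go(459.5,-144.3,150,75.5)"
```

```text
0.1 [ 263.4 -538.5  206.9] [-179.9   -0.    26.1] shift [ 349.3 -267.9   57.4] turn [-0.002 -0.001 -0.863]
```

{"op": "jog_arm", "data": {
  "rows": [
    [[17,-13,0],[0,0,-0.04]],
    [[52,-40,0],[0,0,-0.13]],
    [[90,-69,5],[0,0,-0.24]],
    [[128,-98,10],[0,0,-0.36]],
    [[166,-127,17],[0,0,-0.46]],
    [[205,-157,25],[0,0,-0.56]],
    [[245,-188,33],[0,0,-0.66]],
    [[285,-219,42],[0,0,-0.76]],
    [[325,-249,51],[0,0,-0.83]],
    [[349,-268,57],[0,0,-0.863]]
  ],
  "grip": 32
}}

```text
time: 1.1
tool_pos: [459.8, -141.9, 150.0]
tcp_rot: [-180.0, -0.0, 75.7]
ft_force: [0.5, -0.8, 0.1]
finger_gap: 32.1
grip_force: 0.0
```

{"op": "jog_arm", "data": {
  "rows": [
    [[0,0,0],[0,0,0]],
    [[0,0,0],[0,0,0]]
  ]
}}

```text
time: 1.3
tool_pos: [459.2, -144.1, 150.4]
tcp_rot: [-179.9, 0.0, 75.6]
ft_force: [0.0, -1.1, 1.0]
finger_gap: 31.8
grip_force: 0.0
```

Run:
```python
from h import *
go(459.5,-144.3,52,75.5); print(r.sense()['finger_gap'])
a,_=snap('top','t1'); b,_=snap('side','s1')
cv2.imwrite('pics/m1.png',np.hstack([cv2.resize(a[140:260,200:300],(480,576),interpolation=cv2.INTER_CUBIC),cv2.resize(b[130:260,190:255+32],(310,576),interpolation=cv2.INTER_CUBIC)]))
```

```text
1.3 [ 459.2 -144.1  150.4] [-179.9    0.    75.6] shift [-0.   0.5 98.4] turn [-0.001  0.     0.002]
31.83162247707286
```

View pics/m1.png

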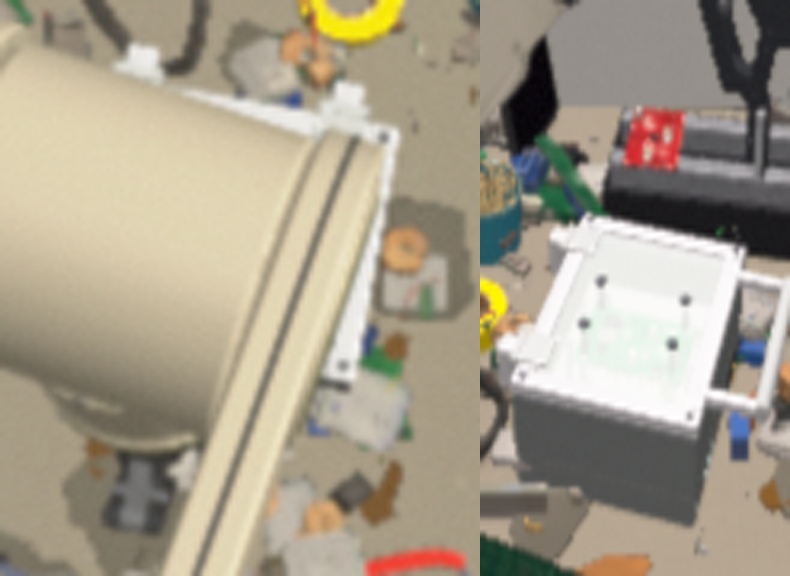

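The arm hides the bar from above. The side crop shows the fingers above and in line with the bar, around (765,140) against the bar at (770,340). I'll descend astride the bar and watch the force.

{"op": "jog_arm", "data": {
  "rows": [
    [[0,0,8],[0,0,0]],
    [[0,0,22],[0,0,0]],
    [[0,0,37],[0,0,0]],
    [[0,0,52],[0,0,0]],
    [[0,0,66],[0,0,0]],
    [[0,0,78],[0,0,0]],
    [[0,0,88],[0,0,0]],
    [[0,0,95],[0,0,0]],
    [[0,0,98],[0,0,0]],
    [[0,0,98],[0,0,0]]
  ]
}}

```text
time: 2.4
tool_pos: [459.3, -144.9, 52.7]
tcp_rot: [-180.0, -0.0, 75.5]
ft_force: [-0.6, 0.3, 0.1]
finger_gap: 31.9
grip_force: 0.0
```

{"op": "jog_arm", "data": {
  "rows": [
    [[0,0,0],[0,0,0]],
    [[0,0,0],[0,0,0]],
    [[0,0,0],[0,0,0]],
    [[0,0,0],[0,0,0]]
  ],
  "grip": 0,
  "force": 40
}}

```text
time: 2.8
tool_pos: [459.9, -145.2, 53.5]
tcp_rot: [179.9, 0.0, 75.5]
ft_force: [0.5, 0.2, 2.9]
finger_gap: 0.1
grip_force: 1.2
```

Run:
```python
from h import *
b,_=snap('side','s2');a,_=snap('top','t2'); print(r.sense()['ft_force'],r.sense()['joint_pos'])
cv2.imwrite('pics/m2.png',cv2.resize(b[150:250,190:310],(720,600),interpolation=cv2.INTER_CUBIC))
```

```text
[-0.83180131  0.38791456  3.98970785] [-2.36112579e+01 -3.26141978e+00  1.13001156e+02  9.78819405e-04
  7.01889667e+01 -9.11646630e+00]
```

View pics/m2.png

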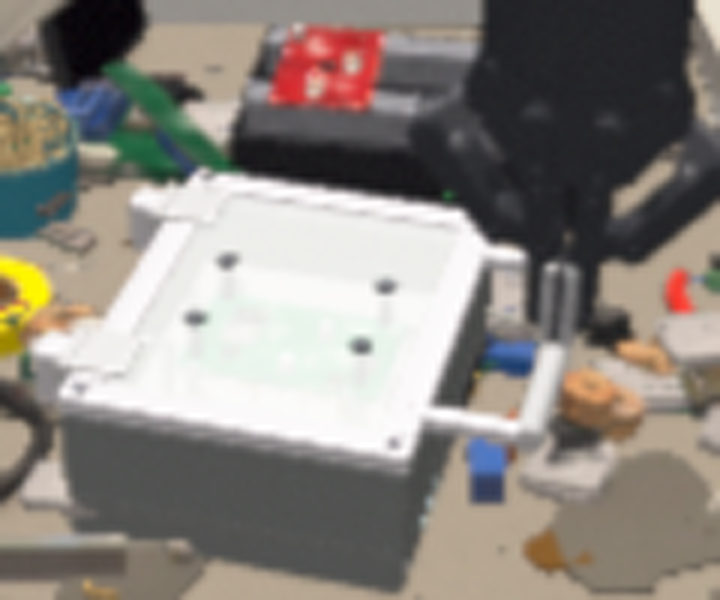

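Run:
```python
from h import *
c=r.camera_params('side');K=np.array([[c['fx'],0,c['cx']],[0,c['fy'],c['cy']],[0,0,1]]);Ti=np.linalg.inv(np.array(c['pose']))
P=np.array([[459.9,-145.2,53.5],[459.5,-144.3,71],[472.5,-94,71],[446.5,-194.6,71],[459.9,-145.2,72.5]],float)
q=cv2.projectPoints(P,cv2.Rodrigues(Ti[:3,:3])[0],Ti[:3,3],K,np.array(c['dist_coeffs']))[0][:,0]
print(((q-[190,150]+.5)*6-.5).round())
for n in('s1','s2'): print(n,px('side',n,[(190+x/6,150+y/6) for x,y in((535,425),(545,385),(552,355),(560,300),(575,310),(545,310))],0))
print([x.round(1) if hasattr(x,'round') else x for x in r.sense().values()])
```

```text
[[555. 380.]
 [560. 346.]
 [537. 426.]
 [581. 274.]
 [559. 342.]]
s1 [array([472.7, -90. ,  73.4]), array([ 467.5, -110.4,   76.5]), array([ 463. , -131.4,   75. ]), array([ 457.1, -164.7,   77.6]), array([ 450.9, -163.5,   73.6]), array([ 454. , -231.9,   24.6])]
s2 [array([472.8, -89.2,  74.1]), array([ 467.5, -111. ,   76. ]), array([ 462.8, -132.9,   73.8]), array([ 461.2, -135.5,   98.2]), array([ 455.4, -133.9,   94.7]), array([ 466.7, -135.1,   93.7])]
[2.9, array([-23.6,  -3.3, 113. ,   0. ,  70.2,  -9.1]), array([ 0. ,  0. ,  0.1,  0. ,  0.1, -0.1]), array([ -0. , -40.9, -43.7,  -0. ,   0.1,  -0. ]), array([ 459.9, -145.2,   53.5]), array([179.9,   0. ,  75.5]), array([-0.8,  0.4,  4. ]), array([-0., -0.,  0.]), 1.7483006604015827, 0.06640946960303591]
```

Run:
```python
from h import *
for f in('s1','s2'):
  d=np.load('pics/%s.npy'%f)
  pts=[(u,v) for v in range(140,215) for u in range(265,300)]
  P=np.array(px('side',f,pts,0)); m=(abs(P[:,0]-459)<40)&(abs(P[:,1]+144)<25)
  for z in range(60,240,6):
    s=P[m&(abs(P[:,2]-z)<3)]
    if len(s): print(f,z,len(s),'x',s[:,0].min(),s[:,0].max(),'y',s[:,1].min(),s[:,1].max())
```

```text
s1 60 2 x 497.9 498.2 y -163.4 -161.0
s1 66 3 x 460.8 498.6 y -162.3 -124.9
s1 72 33 x 450.4 498.8 y -168.9 -121.2
s1 78 31 x 455.1 471.0 y -168.0 -119.3
s1 174 5 x 442.0 484.7 y -153.8 -131.4
s1 180 23 x 438.2 488.9 y -152.9 -129.5
s1 186 31 x 434.3 489.5 y -149.6 -129.2
s1 192 33 x 435.0 489.6 y -159.4 -127.7
s1 198 34 x 435.3 490.1 y -147.1 -129.0
s1 204 33 x 435.8 490.4 y -155.1 -128.1
s1 210 36 x 437.0 490.8 y -159.8 -127.2
s1 216 24 x 437.4 497.3 y -150.0 -126.4
s1 222 36 x 438.1 497.3 y -155.7 -125.5
s1 228 55 x 439.1 498.2 y -164.3 -127.5
s1 234 24 x 439.5 497.6 y -166.0 -127.5
s2 60 2 x 498.0 498.3 y -162.4 -160.6
s2 66 2 x 498.3 498.5 y -162.3 -161.2
s2 72 21 x 454.1 498.7 y -164.2 -120.6
s2 78 17 x 455.3 469.7 y -142.7 -119.3
s2 84 22 x 451.2 474.7 y -142.3 -133.6
s2 90 27 x 446.4 474.8 y -148.3 -133.4
s2 96 25 x 446.7 475.3 y -147.8 -133.8
s2 102 27 x 447.5 475.6 y -144.2 -132.5
s2 108 28 x 448.2 475.8 y -144.1 -132.2
s2 114 23 x 449.8 474.2 y -154.8 -132.8
s2 120 40 x 442.0 490.4 y -148.6 -128.3
s2 126 65 x 431.3 497.5 y -165.4 -125.3
s2 132 108 x 429.6 497.7 y -163.5 -124.8
s2 138 59 x 427.8 497.9 y -165.1 -124.2
s2 144 44 x 428.3 498.3 y -165.5 -125.6
s2 150 44 x 446.1 498.5 y -165.9 -124.6
s2 156 43 x 442.2 485.7 y -142.8 -125.1
s2 162 61 x 434.2 498.9 y -158.9 -124.5
s2 168 64 x 432.8 498.9 y -156.3 -122.2
s2 174 73 x 433.8 497.6 y -145.4 -122.1
s2 180 89 x 433.9 497.9 y -144.8 -121.9
s2 186 81 x 434.6 498.2 y -147.0 -121.5
s2 192 46 x 435.2 498.4 y -146.3 -126.3
s2 198 13 x 435.9 498.6 y -147.1 -128.0
s2 204 3 x 485.8 489.8 y -123.5 -120.0
s2 210 14 x 488.1 497.7 y -137.9 -120.8
s2 216 19 x 486.4 497.9 y -139.6 -119.2
s2 222 17 x 485.0 497.9 y -142.2 -119.2
s2 228 17 x 487.3 498.3 y -144.6 -119.8
s2 234 19 x 485.4 498.3 y -146.7 -119.3
```

Run:
```python
from h import *
b=np.hstack([cv2.resize(cv2.imread('pics/%s.png'%f)[150:220,260:306],(390,594),interpolation=cv2.INTER_NEAREST) for f in('s1','s2')]);cv2.imwrite('pics/m3.png',b)
```

```text
(no output)
```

View pics/m3.png

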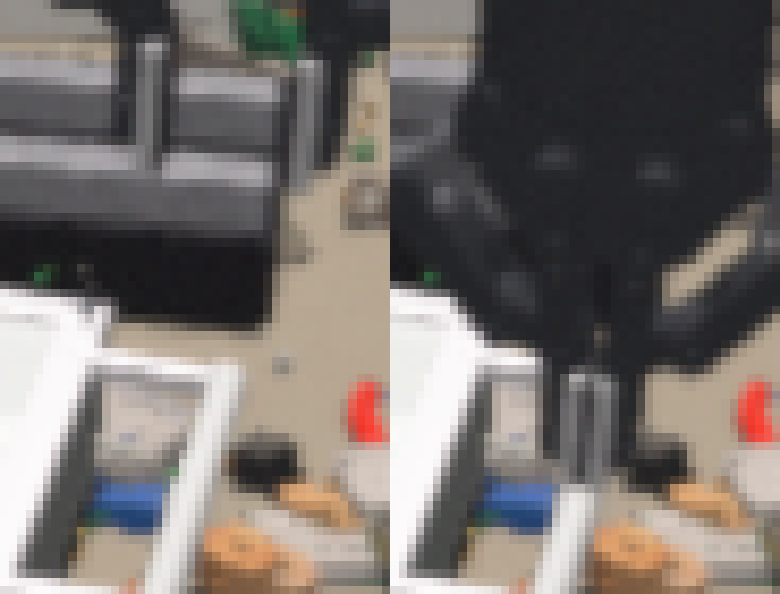

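The fingers shut on top of the bar. The side view puts the tips at z of about 77 while the TCP reads 53.5, so the real tips sit about 23.5 mm higher than reported. I'll rise, open, and go 25 mm deeper while watching the force.

{"op": "jog_arm", "data": {
  "rows": [
    [[0,0,-6],[0,0,0]],
    [[0,0,-10],[0,0,0]],
    [[0,0,-10],[0,0,0]],
    [[0,0,-10],[0,0,0]],
    [[0,0,-10],[0,0,0]]
  ],
  "grip": 34
}}

```text
time: 3.4
tool_pos: [459.2, -144.9, 62.7]
tcp_rot: [-180.0, -0.0, 75.5]
ft_force: [0.8, -0.6, -0.0]
finger_gap: 33.7
grip_force: 0.0
```

{"op": "jog_arm", "data": {
  "rows": [
    [[0,0,4],[0,0,0]],
    [[0,0,9],[0,0,0]],
    [[0,0,14],[0,0,0]],
    [[0,0,19],[0,0,0]],
    [[0,0,23],[0,0,0]],
    [[0,0,23],[0,0,0]]
  ]
}}

```text
time: 4.0
tool_pos: [458.7, -144.6, 38.9]
tcp_rot: [-179.9, -0.0, 75.5]
ft_force: [-0.5, 0.3, 0.5]
finger_gap: 34.0
grip_force: 0.0
```

{"op": "jog_arm", "data": {
  "rows": [
    [[0,0,3],[0,0,0]],
    [[0,0,7],[0,0,0]],
    [[0,0,9],[0,0,0]],
    [[0,0,9],[0,0,0]]
  ]
}}

```text
time: 4.4
tool_pos: [459.0, -144.8, 30.4]
tcp_rot: [-180.0, -0.0, 75.5]
ft_force: [-0.0, 0.1, 0.3]
finger_gap: 33.7
grip_force: 0.0
```

{"op": "jog_arm", "data": {
  "rows": [
    [[0,0,0],[0,0,0]],
    [[0,0,0],[0,0,0]],
    [[0,0,0],[0,0,0]],
    [[0,0,0],[0,0,0]],
    [[0,0,0],[0,0,0]]
  ],
  "grip": 0,
  "force": 40
}}

```text
time: 4.9
tool_pos: [459.9, -145.1, 31.2]
tcp_rot: [179.9, 0.0, 75.5]
ft_force: [3.8, -1.2, -1.6]
finger_gap: 10.6
grip_force: 39.0
```

{"op": "jog_arm", "data": {
  "rows": [
    [[0,0,-5],[0,0,0]],
    [[0,0.5,-12],[0,0,0]],
    [[0,1,-19],[0,0,0]],
    [[0,2,-28],[0,0,0]],
    [[0,4,-36.5],[0,0,0]],
    [[0,6,-45],[0,0,0]],
    [[0,8.5,-53.5],[0,0,0]],
    [[0,11.5,-62],[0,0,0]],
    [[0,14.5,-70],[0,0,0]],
    [[0,18,-78],[0,0,0]]
  ]
}}

```text
time: 5.9
tool_pos: [476.7, -149.5, 109.1]
tcp_rot: [-180.0, 0.0, 75.5]
ft_force: [5.3, -2.8, -5.3]
finger_gap: 10.4
grip_force: 39.0
```

Run:
```python
import numpy as np
def t(a,b,n=10):
    th=np.linspace(a,b,n+1)[1:]
    print(a,b,[[float(x) for x in p] for p in np.c_[176*(np.cos(a)-np.cos(th)),-176*(np.sin(th)-np.sin(a))].round(1)])
for a,b in((.46,.96),(.96,1.46),(1.46,1.84)): t(a,b)
```

```text
0.46 0.96 [[4.1, -7.8], [8.6, -15.4], [13.4, -22.7], [18.7, -29.8], [24.2, -36.6], [30.1, -43.1], [36.4, -49.3], [42.9, -55.2], [49.7, -60.8], [56.8, -66.0]]
0.96 1.46 [[7.3, -4.9], [14.9, -9.4], [22.7, -13.5], [30.7, -17.2], [38.8, -20.5], [47.1, -23.4], [55.6, -25.9], [64.1, -27.9], [72.8, -29.6], [81.5, -30.7]]
1.46 1.84 [[6.7, -0.6], [13.3, -1.0], [20.0, -1.1], [26.7, -0.9], [33.4, -0.5], [40.0, 0.1], [46.7, 1.0], [53.3, 2.2], [59.8, 3.6], [66.3, 5.3]]
```

{"op": "jog_arm", "data": {
  "rows": [
    [[0,4,-8],[0,0,0]],
    [[0,8.5,-15.5],[0,0,0]],
    [[0,13.5,-22.5],[0,0,0]],
    [[0,18.5,-30],[0,0,0]],
    [[0,24,-36.5],[0,0,0]],
    [[0,30,-43],[0,0,0]],
    [[0,36.5,-49.5],[0,0,0]],
    [[0,43,-55],[0,0,0]],
    [[0,50,-61],[0,0,0]],
    [[0,57,-66],[0,0,0]]
  ]
}}

```text
time: 6.9
tool_pos: [531.2, -164.0, 177.5]
tcp_rot: [-179.9, 0.0, 75.5]
ft_force: [-14.6, 0.4, 15.9]
finger_gap: 10.5
grip_force: 40.3
```

{"op": "jog_arm", "data": {
  "rows": [
    [[0,7.5,-5],[0,0,0]],
    [[0,15,-9.5],[0,0,0]],
    [[0,22.5,-13.5],[0,0,0]],
    [[0,30.5,-17],[0,0,0]],
    [[0,39,-20.5],[0,0,0]],
    [[0,47,-23.5],[0,0,0]],
    [[0,55.5,-26],[0,0,0]],
    [[0,64,-28],[0,0,0]],
    [[0,73,-29.5],[0,0,0]],
    [[0,81.5,-30.5],[0,0,0]]
  ]
}}

```text
time: 7.9
tool_pos: [611.5, -185.2, 207.1]
tcp_rot: [179.9, 0.1, 75.5]
ft_force: [-4.3, -3.5, 5.2]
finger_gap: 10.2
grip_force: 41.5
```

{"op": "jog_arm", "data": {
  "rows": [
    [[0,6.5,-0.5],[0,0,0]],
    [[0,13.5,-1],[0,0,0]],
    [[0,20,-1],[0,0,0]],
    [[0,26.5,-1],[0,0,0]],
    [[0,33.5,-0.5],[0,0,0]],
    [[0,40,0],[0,0,0]],
    [[0,46.5,1],[0,0,0]],
    [[0,53.5,2],[0,0,0]],
    [[0,60,3.5],[0,0,0]],
    [[0,66,5],[0,0,0]]
  ]
}}

```text
time: 8.9
tool_pos: [675.3, -201.6, 201.2]
tcp_rot: [180.0, 0.1, 75.5]
ft_force: [-1.5, -5.0, 3.2]
finger_gap: 10.3
grip_force: 42.2
```

{"op": "jog_arm", "data": {
  "rows": [
    [[0,2,0.5],[0,0,0]],
    [[0,2,0.5],[0,0,0]],
    [[0,2,0.5],[0,0,0]],
    [[0,2,0.5],[0,0,0]],
    [[0,2,0.5],[0,0,0]]
  ],
  "grip": 50
}}

```text
time: 9.4
tool_pos: [676.7, -200.9, 200.0]
tcp_rot: [180.0, -0.0, 75.5]
ft_force: [0.5, 0.3, -0.3]
finger_gap: 49.7
grip_force: 0.0
```

{"op": "jog_arm", "data": {
  "rows": [
    [[0,2,-8],[0,0,0]],
    [[0,2,-25],[0,0,0]],
    [[0,2,-45],[0,0,0]],
    [[0,2,-60],[0,0,0]],
    [[0,-15,-70],[0,0,0]],
    [[0,-45,-72],[0,0,0]],
    [[0,-85,-72],[0,0,0]],
    [[0,-130,-72],[0,0,0]],
    [[0,-180,-72],[0,0,0]],
    [[0,-225,-72],[0,0,0]]
  ],
  "grip": 80
}}

```text
time: 10.4
tool_pos: [457.6, -144.4, 273.6]
tcp_rot: [179.8, 0.0, 75.5]
ft_force: [-0.3, -0.5, 2.2]
finger_gap: 80.0
grip_force: 0.0
```

Run:
```python
from h import *
a,_=snap('top','t3');b,_=snap('side','s3')
A=cv2.resize(a[125:255,205:305],(450,585),interpolation=cv2.INTER_CUBIC);B=cv2.resize(b[130:260,185:260],(337,585),interpolation=cv2.INTER_CUBIC)
cv2.imwrite('pics/m4.png',np.hstack([A,B])); go(564,-171,125,-14.5); print(r.sense()['finger_gap'])
```

```text
10.5 [ 454.9 -143.4  273.2] [180.    0.   75.5] shift [  0.6 112.4 148.3] turn [ 1.000e-03 -0.000e+00  1.571e+00]
80.00096946591731
```

View pics/m4.png

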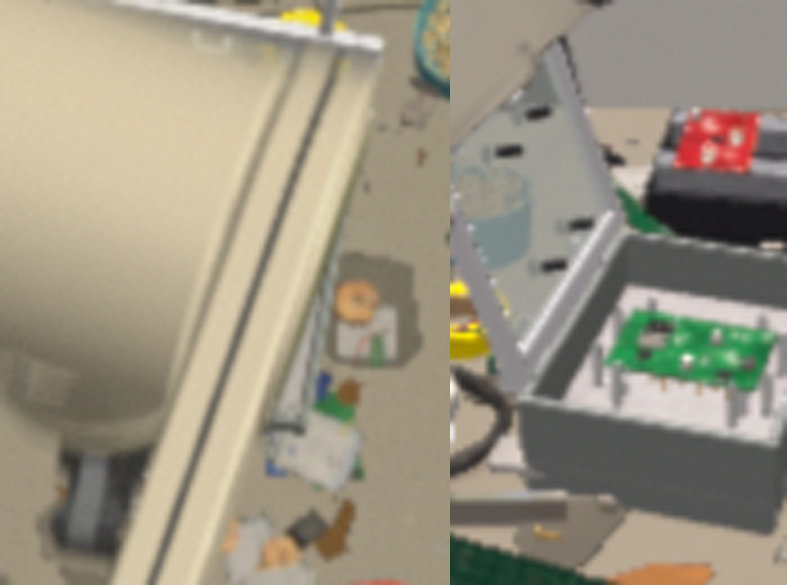

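The lid leans back and stays open. In the right panel the green board is visible with corners at about (610,360), (632,312), (777,340) and (765,388). The posts are around it, with the middle of its long sides free.

Run:
```python
from h import *
q=[(185+(x-450+.5)/4.493-.5,130+(y+.5)/4.5-.5) for x,y in((610,360),(632,312),(777,340),(765,388))]
p=np.array(pxz('side',q,52)); print(p.tolist(),p.mean(0),[np.linalg.norm(p[i]-p[i-1]).round() for i in range(4)])
b,d=cv2.imread('pics/s3.png'),0
hsv=cv2.cvtColor(b,cv2.COLOR_BGR2HSV); m=cv2.inRange(hsv,(45,90,60),(80,255,255)); m[:, :218]=0;m[:190]=0;m[218:]=0;m[:,260:]=0
ys,xs=np.nonzero(m); P=np.array(px('side','s3',list(zip(xs,ys)),0)); P=P[(abs(P[:,2]-53)<6)]
rc=cv2.minAreaRect(P[:,:2].astype(np.float32)); print(len(P),rc,np.median(P[:,2]))
```

```text
[[608.6, -158.0, 52.0], [599.1, -202.9, 52.0], [518.3, -177.6, 52.0], [525.7, -134.8, 52.0]] [ 562.925 -168.325   52.   ] [np.float64(86.0), np.float64(46.0), np.float64(85.0), np.float64(43.0)]
314 ((564.9448852539062, -169.99339294433594), (54.299461364746094, 82.62737274169922), 74.92131805419922) 51.4
```

{"op": "jog_arm", "data": {
  "rows": [
    [[0,8,8],[0,0,0.1]],
    [[0,20,22],[0,0,0.24]],
    [[0,34,40],[0,0,0.39]],
    [[0,48,60],[0,0,0.54]],
    [[0,62,80],[0,0,0.69]],
    [[0,76,98],[0,0,0.84]],
    [[0,90,114],[0,0,0.99]],
    [[0,100,128],[0,0,1.14]],
    [[0,108,138],[0,0,1.29]],
    [[0,112,145],[0,0,1.43]]
  ]
}}

```text
time: 11.5
tool_pos: [569.1, -173.3, 127.4]
tcp_rot: [180.0, -0.1, -6.8]
ft_force: [0.5, -0.3, 0.6]
finger_gap: 80.2
grip_force: 0.0
```

{"op": "jog_arm", "data": {
  "rows": [
    [[0,0,3],[0,0,0.1]],
    [[0,0,3],[0,0,0.141]],
    [[0,0,3],[0,0,0.141]],
    [[0,0,3],[0,0,0.141]]
  ]
}}

```text
time: 11.9
tool_pos: [568.4, -173.2, 125.0]
tcp_rot: [180.0, -0.1, -14.4]
ft_force: [-0.4, -0.0, -1.0]
finger_gap: 80.2
grip_force: 0.0
```

Run:
```python
from h import *
go(564.5,-170.5,12,-14.8)
```

```text
11.9 [ 568.4 -173.2  125. ] [ 1.80e+02 -1.00e-01 -1.44e+01] shift [ -4.7  -1.7 113. ] turn [ 0.    -0.002  0.007]
```

{"op": "jog_arm", "data": {
  "rows": [
    [[-3,-1,6],[0,0,0]],
    [[-4.5,-1.5,18],[0,0,0.007]],
    [[-4.5,-1.5,33],[0,0,0.007]],
    [[-4.5,-1.5,48],[0,0,0.007]],
    [[-4.5,-1.5,62],[0,0,0.007]],
    [[-4.5,-1.5,74],[0,0,0.007]],
    [[-4.5,-1.5,84],[0,0,0.007]],
    [[-4.5,-1.5,92],[0,0,0.007]],
    [[-4.5,-1.5,98],[0,0,0.007]],
    [[-4.5,-1.5,98],[0,0,0.007]]
  ]
}}

```text
time: 12.9
tool_pos: [562.9, -170.1, 25.0]
tcp_rot: [-180.0, 0.1, -14.9]
ft_force: [-0.2, -0.4, -0.2]
finger_gap: 80.2
grip_force: 0.0
```

{"op": "jog_arm", "data": {
  "rows": [
    [[0,0,5],[0,0,0]],
    [[0,0,10],[0,0,0]],
    [[0,0,14],[0,0,0]],
    [[0,0,14],[0,0,0]],
    [[0,0,14],[0,0,0]]
  ]
}}

```text
time: 13.4
tool_pos: [563.3, -170.2, 11.8]
tcp_rot: [-180.0, 0.0, -14.9]
ft_force: [0.1, 0.1, 0.3]
finger_gap: 80.2
grip_force: 0.0
```

Run:
```python
from h import *
b,_=snap('side','s4'); P=np.array([p for p in px('side','s4',[(u,v) for v in range(150,235) for u in range(215,262)],0)])
m=(abs(P[:,0]-564)<22)&(P[:,1]>-160)&(P[:,1]<-105)&(P[:,2]>33)
for z in range(33,80,5):
    s=P[m&(abs(P[:,2]-z)<2.5)]
    if len(s): print(z,len(s),s.min(0),s.max(0))
cv2.imwrite('pics/m5.png',cv2.resize(b[150:240,200:290],(594,594),interpolation=cv2.INTER_CUBIC))
```

```text
33 1 [ 543.8 -128.6   35.1] [ 543.8 -128.6   35.1]
38 7 [ 543.8 -158.2   35.8] [ 560.9 -130.2   39.8]
43 2 [ 543.9 -128.8   43.9] [ 546.3 -127.8   44.8]
48 21 [ 544.  -159.9   45.9] [ 584.  -124.1   50.4]
53 50 [ 544.  -159.    50.7] [ 576.6 -119.8   55.2]
58 19 [ 544.1 -130.7   55.7] [ 583.5 -116.7   60.4]
63 9 [ 565.1 -125.7   61. ] [ 583.5 -115.9   65.3]
68 14 [ 565.1 -127.    65.8] [ 583.4 -118.    70.4]
73 19 [ 565.1 -128.    70.6] [ 585.9 -116.3   75.4]
78 11 [ 565.1 -127.6   75.6] [ 583.2 -117.8   79.7]
```

View pics/m5.png

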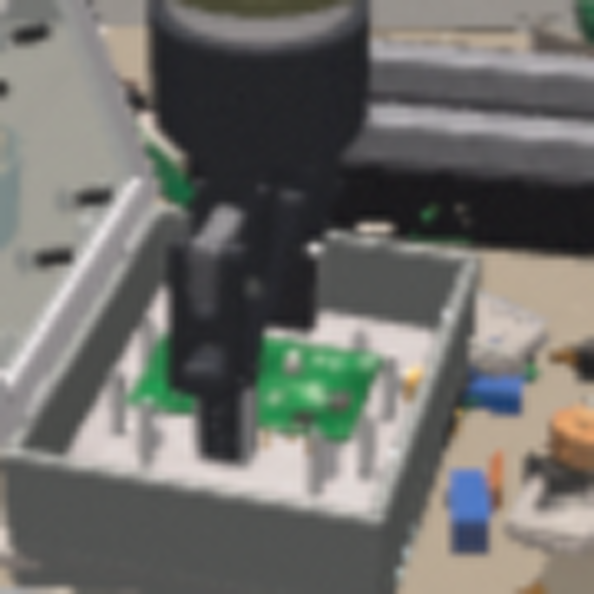

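The side view shows the near finger's tip at (225,460), beside the middle of the board's long side, clear of the posts at (145,430) and (315,460). Closing now.

{"op": "jog_arm", "data": {
  "rows": [
    [[0,0,0],[0,0,0]],
    [[0,0,0],[0,0,0]],
    [[0,0,0],[0,0,0]],
    [[0,0,0],[0,0,0]],
    [[0,0,0],[0,0,0]],
    [[0,0,0],[0,0,0]]
  ],
  "grip": 40,
  "force": 25
}}

```text
time: 14.05
tool_pos: [563.7, -170.4, 12.4]
tcp_rot: [180.0, -0.0, -14.9]
ft_force: [-2.1, -0.4, 5.8]
finger_gap: 53.9
grip_force: 26.0
```

{"op": "jog_arm", "data": {
  "rows": [
    [[0,0,-1.5],[0,0,0]],
    [[0,0,-4],[0,0,0]],
    [[0,0,-8],[0,0,0]],
    [[0,0,-14],[0,0,0]],
    [[0,0,-22],[0,0,0]],
    [[0,0,-34],[0,0,0]],
    [[0,0,-50],[0,0,0]],
    [[0,0,-66],[0,0,0]],
    [[0,0,-76],[0,0,0]],
    [[0,0,-80],[0,0,0]]
  ]
}}

```text
time: 15.05
tool_pos: [564.6, -170.7, 94.4]
tcp_rot: [180.0, -0.2, -14.9]
ft_force: [0.2, -0.4, -1.3]
finger_gap: 53.8
grip_force: 26.4
```

Run:
```python
from h import *
b,_=snap('side','s5'); cv2.imwrite('pics/m6.png',cv2.resize(b[130:220,200:290],(594,594),interpolation=cv2.INTER_CUBIC))
go(466.7,-394.6,90,81.4)
```

```text
15.1 [ 564.4 -170.7   94.1] [180.   -0.2 -14.9] shift [-36.8 241.5   4. ] turn [ 0.003 -0.002 -1.681]
```

View pics/m6.png

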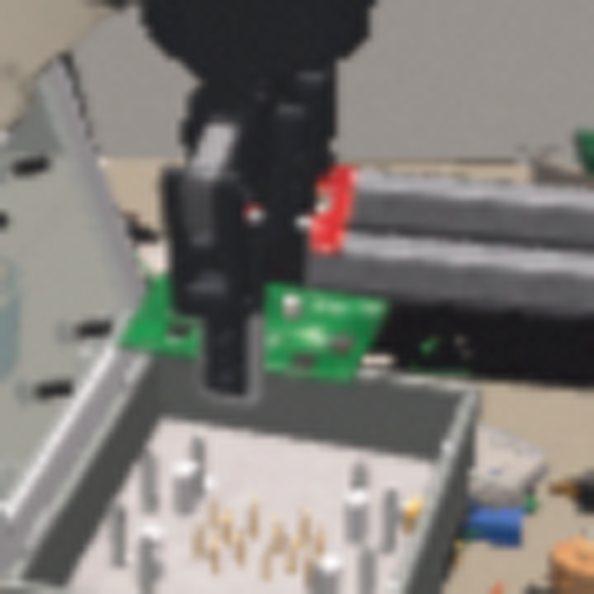

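The board is held level between the fingers at (235,350), and the nest is empty. Carrying it to the tray now.

{"op": "jog_arm", "data": {
  "rows": [
    [[0,4,0],[0,0,-0.01]],
    [[-1,14,0],[0,0,-0.06]],
    [[-3,30,0],[0,0,-0.15]],
    [[-6,48,0],[0,0,-0.27]],
    [[-10,68,0],[0,0,-0.4]],
    [[-13,88,0],[0,0,-0.53]],
    [[-17,108,0],[0,0,-0.66]],
    [[-20,128,0],[0,0,-0.79]],
    [[-23,148,0],[0,0,-0.92]],
    [[-26,168,0],[0,0,-1.05]]
  ]
}}

```text
time: 16.1
tool_pos: [493.8, -326.4, 90.6]
tcp_rot: [-179.9, 0.0, 45.6]
ft_force: [0.3, 0.8, -0.3]
finger_gap: 53.7
grip_force: 26.4
```

```bash
python3 -c "
from h import *
go(466.7,-394.6,90,81.4)"
```

```text
16.1 [ 493.8 -326.4   90.6] [-179.9    0.    45.6] shift [-67.6  28.4   0.6] turn [-0.002 -0.    -0.625]
```

{"op": "jog_arm", "data": {
  "rows": [
    [[-14,6,0],[0,0,-0.13]],
    [[-28,12,0],[0,0,-0.26]],
    [[-42,18,0],[0,0,-0.38]],
    [[-54,23,0],[0,0,-0.48]],
    [[-62,26,0],[0,0,-0.56]],
    [[-67,28,0],[0,0,-0.61]],
    [[-67.5,28.5,0],[0,0,-0.625]],
    [[-67.5,28.5,0],[0,0,-0.625]]
  ]
}}

```text
time: 16.9
tool_pos: [467.2, -393.7, 91.0]
tcp_rot: [-179.9, -0.1, 81.0]
ft_force: [0.2, 0.2, 0.3]
finger_gap: 53.6
grip_force: 26.4
```

Run:
```python
from h import *
go(466.7,-394.6,13,81.4)
b,_=snap('side','s6'); a,_=snap('top','t6')
A=cv2.resize(a[160:255,290:370],(500,594),interpolation=cv2.INTER_CUBIC);B=cv2.resize(b[110:200,215:305][:,:45*2],(300,594),interpolation=cv2.INTER_CUBIC)
cv2.imwrite('pics/m7.png',np.hstack([A,B]))
P=np.array(px('side','s6',[(u,v) for v in range(120,190) for u in range(230,310)],0)); h=cv2.cvtColor(b[120:190,230:310],cv2.COLOR_BGR2HSV).reshape(-1,3)
for n,m in(('green',(h[:,0]>45)&(h[:,0]<80)&(h[:,1]>90)&(P[:,2]>100)),('red',((h[:,0]<8)|(h[:,0]>172))&(h[:,1]>150)&(P[:,2]>48)&(P[:,2]<62))):
    Q=P[m]; print(n,len(Q),Q.min(0),Q.max(0),cv2.minAreaRect(Q[:,:2].astype(np.float32)))
```

```text
16.9 [ 467.2 -393.7   91. ] [-1.799e+02 -1.000e-01  8.100e+01] shift [-1.1 -0.3 78. ] turn [-0.001 -0.001 -0.007]
green 201 [ 440.9 -434.9  126.5] [ 497.6 -346.9  138.2] ((468.31964111328125, -391.4183654785156), (85.3821029663086, 53.476341247558594), 81.75653839111328)
red 122 [ 528.  -443.6   48.9] [ 576.5 -366.6   54.2] ((551.9818725585938, -406.01934814453125), (77.53153991699219, 47.401546478271484), 82.65474700927734)
```

View pics/m7.png

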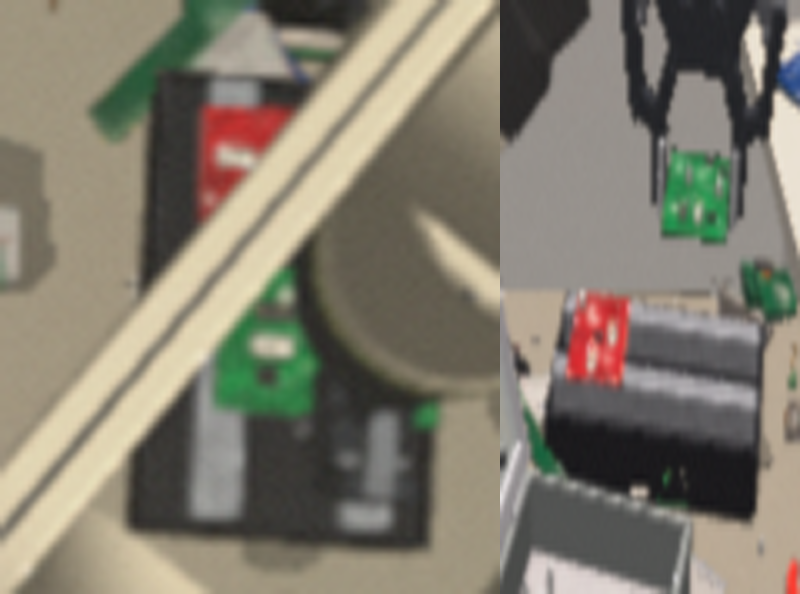

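The right panel shows the board level over the free part of the tray, at (697,195), clear of the red board. It measures (468,-391), so a 3 mm correction is needed on the way down.

{"op": "jog_arm", "data": {
  "rows": [
    [[-1,0,5],[0,0,-0.005]],
    [[-2,0,14],[0,0,-0.007]],
    [[-3,-0.5,25],[0,0,-0.007]],
    [[-3,-0.5,36],[0,0,-0.007]],
    [[-3,-0.5,46],[0,0,-0.007]],
    [[-3,-0.5,55],[0,0,-0.007]],
    [[-3,-0.5,63],[0,0,-0.007]],
    [[-3,-0.5,69],[0,0,-0.007]],
    [[-3,-0.5,73],[0,0,-0.007]],
    [[-3,-0.5,74],[0,0,-0.007]]
  ]
}}

```text
time: 18.0
tool_pos: [466.6, -396.7, 17.4]
tcp_rot: [-180.0, -0.0, 81.5]
ft_force: [0.0, 0.7, 0.3]
finger_gap: 54.1
grip_force: 26.4
```

{"op": "jog_arm", "data": {
  "rows": [
    [[0,0,0.5],[0,0,0]],
    [[0,0,1],[0,0,0]],
    [[0,0,1.5],[0,0,0]],
    [[0,0,2],[0,0,0]],
    [[0,0,2.5],[0,0,0]],
    [[0,0,2.5],[0,0,0]]
  ]
}}

```text
time: 18.6
tool_pos: [466.8, -396.8, 15.4]
tcp_rot: [180.0, 0.0, 81.5]
ft_force: [-0.2, -0.2, -1.1]
finger_gap: 53.9
grip_force: 26.4
```

{"op": "jog_arm", "data": {
  "rows": [
    [[0,0,0.5],[0,0,0]],
    [[0,0,1],[0,0,0]],
    [[0,0,1.5],[0,0,0]],
    [[0,0,2],[0,0,0]],
    [[0,0,2],[0,0,0]]
  ]
}}

```text
time: 19.1
tool_pos: [466.7, -396.8, 13.3]
tcp_rot: [-180.0, -0.0, 81.5]
ft_force: [0.7, 0.4, -1.3]
finger_gap: 53.8
grip_force: 26.4
```

{"op": "jog_arm", "data": {
  "rows": [
    [[0,0,0.5],[0,0,0]],
    [[0,0,1],[0,0,0]],
    [[0,0,1.5],[0,0,0]],
    [[0,0,1.5],[0,0,0]]
  ]
}}

```text
time: 19.5
tool_pos: [466.8, -396.8, 12.5]
tcp_rot: [180.0, 0.0, 81.5]
ft_force: [-2.0, 2.0, 5.2]
finger_gap: 53.9
grip_force: 26.7
```

It's in contact at 5 N, so I'll release gently and rise.

{"op": "jog_arm", "data": {
  "rows": [
    [[0,0,0],[0,0,0]],
    [[0,0,0],[0,0,0]],
    [[0,0,0],[0,0,0]],
    [[0,0,0],[0,0,0]]
  ],
  "grip": 66
}}

```text
time: 19.9
tool_pos: [466.7, -396.8, 11.8]
tcp_rot: [-180.0, -0.0, 81.5]
ft_force: [1.0, 0.4, 0.5]
finger_gap: 65.7
grip_force: 0.0
```

{"op": "jog_arm", "data": {
  "rows": [
    [[0,0,-4],[0,0,0]],
    [[0,0,-14],[0,0,0]],
    [[0,0,-30],[0,0,0]],
    [[0,0,-55],[0,0,0]],
    [[0,0,-90],[0,0,0]],
    [[0,0,-130],[0,0,0]],
    [[0,0,-170],[0,0,0]],
    [[0,0,-210],[0,0,0]],
    [[0,0,-240],[0,0,0]],
    [[0,0,-250],[0,0,0]]
  ]
}}

```text
time: 20.9
tool_pos: [468.2, -398.2, 268.9]
tcp_rot: [179.6, 0.3, 81.5]
ft_force: [0.3, -1.1, 0.8]
finger_gap: 66.3
grip_force: 0.0
```

Run:
```python
from h import *
b,_=snap('side','s7')
cv2.imwrite('pics/m8.png',cv2.resize(b[130:220,190:310],(800,600),interpolation=cv2.INTER_CUBIC))
P=np.array(px('side','s7',[(u,v) for v in range(130,195) for u in range(230,310)],0)); h=cv2.cvtColor(b[130:195,230:310],cv2.COLOR_BGR2HSV).reshape(-1,3)
Q=P[(h[:,0]>45)&(h[:,0]<80)&(h[:,1]>90)&(abs(P[:,2]-52)<9)&(abs(P[:,0]-467)<50)&(abs(P[:,1]+394)<60)]; print(len(Q),Q.min(0),Q.max(0),cv2.minAreaRect(Q[:,:2].astype(np.float32)))
go(683.6,-202,270,75.5)
```

```text
196 [ 439.3 -437.9   48.8] [ 497.1 -350.4   53.7] ((467.91900634765625, -394.6387939453125), (83.13983154296875, 53.95248794555664), 78.81343078613281)
20.95 [ 468.1 -398.2  268.3] [179.6   0.3  81.5] shift [225.9 184.   -1.6] turn [0.007 0.005 0.104]
```

View pics/m8.png

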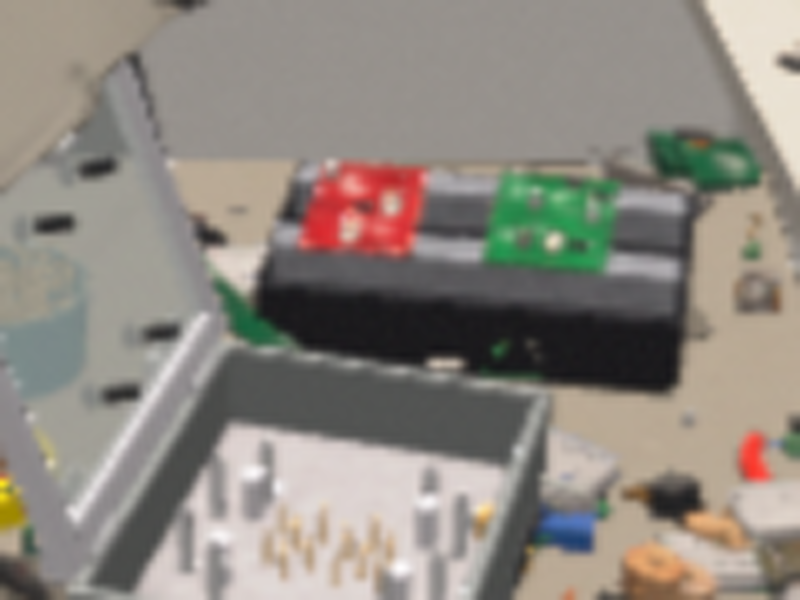

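The green board lies flat across both strips, at (552,220), with a clear gap to the red board. The lid is still open. Now back to the bar, approaching from above.

{"op": "jog_arm", "data": {
  "rows": [
    [[8,6,-4],[0,0,0]],
    [[28,22,-10],[0,0,0.02]],
    [[56,46,-12],[0,0,0.04]],
    [[86,70,-12],[0,0,0.06]],
    [[116,95,-12],[0,0,0.08]],
    [[146,119,-12],[0,0,0.1]],
    [[176,143,-12],[0,0,0.104]],
    [[202,165,-12],[0,0,0.104]],
    [[219,178,-10],[0,0,0.104]],
    [[225,183,-5],[0,0,0.104]]
  ],
  "grip": 50
}}

```text
time: 21.95
tool_pos: [682.0, -198.3, 264.4]
tcp_rot: [-179.8, -0.1, 75.7]
ft_force: [0.8, 2.6, -4.1]
finger_gap: 49.9
grip_force: 0.0
```

{"op": "jog_arm", "data": {
  "rows": [
    [[0,0,0],[0,0,0]],
    [[0,0,0],[0,0,0]]
  ]
}}

```text
time: 22.15
tool_pos: [680.1, -201.9, 265.5]
tcp_rot: [-179.9, 0.0, 75.5]
ft_force: [0.4, 0.0, -0.4]
finger_gap: 49.8
grip_force: 0.0
```

Run:
```python
from h import *
go(681.7,-202.3,199,75.5)
```

```text
22.15 [ 680.1 -201.9  265.5] [-179.9    0.    75.5] shift [ 0.1  1.8 66.5] turn [-0.002  0.    -0.   ]
```

{"op": "jog_arm", "data": {
  "rows": [
    [[0,1,5],[0,0,0]],
    [[0,2,13],[0,0,0]],
    [[0,2,21],[0,0,0]],
    [[0,2,29],[0,0,0]],
    [[0,2,38],[0,0,0]],
    [[0,2,47],[0,0,0]],
    [[0,2,55],[0,0,0]],
    [[0,2,62],[0,0,0]],
    [[0,2,66],[0,0,0]],
    [[0,2,66.5],[0,0,0]]
  ]
}}

```text
time: 23.15
tool_pos: [681.1, -201.1, 196.0]
tcp_rot: [-179.6, -0.0, 75.5]
ft_force: [-5.7, 0.4, -0.9]
finger_gap: 49.9
grip_force: 0.0
```

{"op": "jog_arm", "data": {
  "rows": [
    [[0,0,0],[0,0,0]],
    [[0,0,0],[0,0,0]],
    [[0,0,0],[0,0,0]],
    [[0,0,0],[0,0,0]],
    [[0,0,0],[0,0,0]],
    [[0,0,0],[0,0,0]]
  ],
  "grip": 0,
  "force": 40
}}

```text
time: 23.75
tool_pos: [682.5, -201.5, 199.7]
tcp_rot: [-179.9, -0.0, 75.5]
ft_force: [-4.1, 3.2, -2.4]
finger_gap: 10.2
grip_force: 38.9
```

Run:
```python
import numpy as np
def t(a,b,n=10):
    th=np.linspace(a,b,n+1)[1:]
    print(a,b,[[float(x) for x in p] for p in np.c_[176*(np.cos(a)-np.cos(th)),-176*(np.sin(th)-np.sin(a))].round(1)])
for a,b in((1.88,1.45),(1.45,.95),(.95,.5),(.5,.1)): t(a,b)
```

```text
1.88 1.45 [[-7.3, -2.1], [-14.6, -4.0], [-22.0, -5.5], [-29.5, -6.7], [-37.0, -7.6], [-44.5, -8.1], [-52.1, -8.3], [-59.7, -8.2], [-67.2, -7.8], [-74.8, -7.1]]
1.45 0.95 [[-8.7, 1.3], [-17.3, 3.0], [-25.9, 5.1], [-34.3, 7.7], [-42.6, 10.7], [-50.7, 14.1], [-58.6, 17.9], [-66.4, 22.1], [-73.9, 26.6], [-81.2, 31.6]]
0.95 0.5 [[-6.3, 4.8], [-12.5, 9.8], [-18.3, 15.1], [-24.0, 20.6], [-29.4, 26.4], [-34.5, 32.5], [-39.3, 38.8], [-43.9, 45.2], [-48.1, 51.9], [-52.1, 58.8]]
0.5 0.1 [[-3.3, 6.2], [-6.2, 12.6], [-9.0, 19.1], [-11.5, 25.7], [-13.7, 32.4], [-15.6, 39.1], [-17.3, 46.0], [-18.7, 52.9], [-19.8, 59.8], [-20.7, 66.8]]
```

Gripped (10.2 mm on the bar). Lowering along the arc.

{"op": "jog_arm", "data": {
  "rows": [
    [[0,-7,-2],[0,0,0]],
    [[0,-14.5,-4],[0,0,0]],
    [[0,-22,-5.5],[0,0,0]],
    [[0,-29.5,-6.5],[0,0,0]],
    [[0,-37,-7.5],[0,0,0]],
    [[0,-44.5,-8],[0,0,0]],
    [[0,-52,-8.5],[0,0,0]],
    [[0,-59.5,-8],[0,0,0]],
    [[0,-67,-8],[0,0,0]],
    [[0,-75,-7],[0,0,0]]
  ]
}}

```text
time: 24.75
tool_pos: [610.9, -182.6, 208.9]
tcp_rot: [179.8, -0.0, 75.5]
ft_force: [1.3, 6.7, 9.0]
finger_gap: 10.5
grip_force: 40.7
```

{"op": "jog_arm", "data": {
  "rows": [
    [[0,-8.5,1.5],[0,0,0]],
    [[0,-17.5,3],[0,0,0]],
    [[0,-26,5],[0,0,0]],
    [[0,-34.5,7.5],[0,0,0]],
    [[0,-42.5,10.5],[0,0,0]],
    [[0,-50.5,14],[0,0,0]],
    [[0,-58.5,18],[0,0,0]],
    [[0,-66.5,22],[0,0,0]],
    [[0,-74,26.5],[0,0,0]],
    [[0,-81,31.5],[0,0,0]]
  ]
}}

```text
time: 25.75
tool_pos: [532.7, -162.2, 177.9]
tcp_rot: [179.8, -0.1, 75.5]
ft_force: [1.0, 7.7, 3.6]
finger_gap: 10.3
grip_force: 40.9
```

{"op": "jog_arm", "data": {
  "rows": [
    [[0,-6.5,5],[0,0,0]],
    [[0,-12.5,10],[0,0,0]],
    [[0,-18.5,15],[0,0,0]],
    [[0,-24,20.5],[0,0,0]],
    [[0,-29.5,26.5],[0,0,0]],
    [[0,-34.5,32.5],[0,0,0]],
    [[0,-39.5,39],[0,0,0]],
    [[0,-44,45],[0,0,0]],
    [[0,-48,52],[0,0,0]],
    [[0,-52,59],[0,0,0]]
  ]
}}

```text
time: 26.75
tool_pos: [481.9, -149.2, 118.2]
tcp_rot: [179.9, -0.1, 75.5]
ft_force: [-0.3, 8.7, 2.0]
finger_gap: 10.4
grip_force: 42.0
```

{"op": "jog_arm", "data": {
  "rows": [
    [[0,-3.5,6],[0,0,0]],
    [[0,-6,12.5],[0,0,0]],
    [[0,-9,19],[0,0,0]],
    [[0,-11.5,25.5],[0,0,0]],
    [[0,-13.5,32.5],[0,0,0]],
    [[0,-15.5,39],[0,0,0]],
    [[0,-17.5,46],[0,0,0]],
    [[0,-18.5,53],[0,0,0]],
    [[0,-20,60],[0,0,0]],
    [[0,-20.5,66],[0,0,0]]
  ]
}}

```text
time: 27.75
tool_pos: [461.6, -143.8, 51.4]
tcp_rot: [180.0, -0.1, 75.5]
ft_force: [-1.9, 8.9, 0.0]
finger_gap: 10.4
grip_force: 44.1
```

{"op": "jog_arm", "data": {
  "rows": [
    [[0,-0.5,2.5],[0,0,0]],
    [[0,-0.5,5],[0,0,0]],
    [[0,-0.5,7.5],[0,0,0]],
    [[0,-1,10],[0,0,0]],
    [[0,-1,12],[0,0,0]],
    [[0,-1,14],[0,0,0]],
    [[0,-1,16],[0,0,0]],
    [[0,-1,17.5],[0,0,0]],
    [[0,-1,19],[0,0,0]],
    [[0,-1,20],[0,0,0]]
  ]
}}

```text
time: 28.75
tool_pos: [460.4, -143.6, 31.1]
tcp_rot: [-180.0, -0.1, 75.5]
ft_force: [-0.0, 8.4, -1.1]
finger_gap: 10.6
grip_force: 43.7
```

{"op": "jog_arm", "data": {
  "rows": [
    [[0,0,1],[0,0,0]],
    [[0,0,1.5],[0,0,0]],
    [[0,0,2],[0,0,0]],
    [[0,0,2],[0,0,0]]
  ]
}}

```text
time: 29.15
tool_pos: [460.4, -143.7, 30.3]
tcp_rot: [-180.0, -0.1, 75.5]
ft_force: [-6.4, 10.5, 9.6]
finger_gap: 10.1
grip_force: 44.9
```

It's home against a stop at about 10 N, so I'll release and rise.

{"op": "jog_arm", "data": {
  "rows": [
    [[0,0,-1],[0,0,0]],
    [[0,0,-1],[0,0,0]],
    [[0,0,-1],[0,0,0]],
    [[0,0,-1],[0,0,0]],
    [[0,0,-1],[0,0,0]]
  ],
  "grip": 33
}}

```text
time: 29.65
tool_pos: [460.9, -144.8, 30.0]
tcp_rot: [180.0, 0.0, 75.5]
ft_force: [-0.4, -0.3, -0.6]
finger_gap: 32.8
grip_force: 0.0
```

{"op": "jog_arm", "data": {
  "rows": [
    [[0,0,-4],[0,0,0]],
    [[0,0,-12],[0,0,0]],
    [[0,0,-25],[0,0,0]],
    [[0,0,-45],[0,0,0]],
    [[0,-5,-75],[0,0,0]],
    [[0,-15,-110],[0,0,0]],
    [[0,-30,-145],[0,0,0]],
    [[0,-50,-175],[0,0,0]],
    [[0,-65,-195],[0,0,0]],
    [[0,-70,-200],[0,0,0]]
  ]
}}

```text
time: 30.65
tool_pos: [393.8, -127.5, 234.1]
tcp_rot: [179.6, 0.1, 75.5]
ft_force: [1.1, -0.6, 0.0]
finger_gap: 32.8
grip_force: 0.0
```

Run:
```python
from h import *
b,_=snap('side','s8'); print(r.sense()['tool_pos'],r.sense()['time'])
cv2.imwrite('pics/m9.png',cv2.resize(b[130:250,190:350],(800,600),interpolation=cv2.INTER_CUBIC))
c=[(190+x/6,150+y/6) for x,y in((535,425),(545,385),(552,355),(570,300),(400,440),(470,240),(445,340))]
for f in('s0','s8'): print(px('side','side0' if f=='s0' else f,c,1))
```

```text
[ 393.58478461 -127.33695503  233.16463164] 30.7
[array([472.6, -91. ,  72.6]), array([ 467.4, -111.7,   75.5]), array([ 462.8, -132.9,   73.9]), array([ 452.5, -169. ,   74.6]), array([523.1, -80.8,  73.2]), array([ 490.5, -211.9,   74.5]), array([ 503.7, -145.2,   71.5])]
[array([472.9, -88.9,  74.3]), array([ 467.4, -111.6,   75.5]), array([ 463.1, -130.8,   75.4]), array([ 452.6, -168. ,   75.3]), array([523. , -82.2,  72. ]), array([ 490.3, -215.1,   72.4]), array([ 503.6, -146.6,   70.5])]
```

View pics/m9.png

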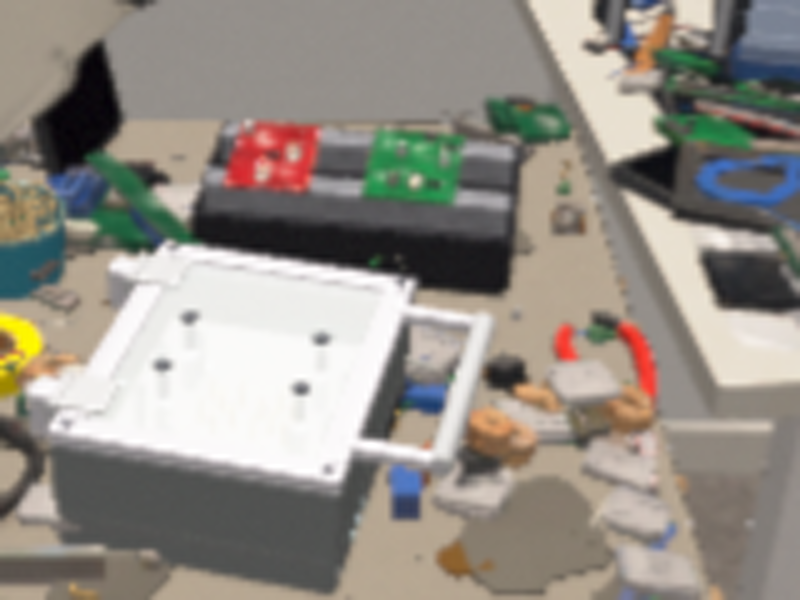

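The lid is shut, with the bar at the same height as at the start (about 75 mm). The green board lies at (413,165) on both strips, and nothing else has moved. Handing in.

```bash
python3 -c "
from bench import r
print(r.hand_in())"
```

```text
the job is handed in; nothing more can be done
None
```

The job is handed in at about 31 s: the board lies flat across both foam strips beside the red one, the lid was lowered and pressed fully home, and nothing else appears to have moved; the one slip was a first grasp that closed on top of the bar (about 4 N) before I corrected the depth.

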